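Find the free flap of the stock box and push it open

TASK

Three of the four identical tilting flaps of the wooden stock box are blocked by transit blocks underneath, and the fourth bay is empty and ready to be filled. With the fingertips press gently on the ribbed front ends until you find the flap that rocks, then push that one on round its pivot, raised rear end up and over, until it stands upright, and leave it standing open with the others shut. Only touch and push: do not take a flap between the fingers, do not force a blocked one, and leave the bottle, eyeglass and tin alone.

Things in the scene. Friction and masses are not known exactly. Their poses are not given: they have to be found in the camera images.
- stock_box: light wooden box 122 mm deep (its x) x 274 wide (its y) x 66 high, fixed; origin at the centre of its underside, x to its back, y to its left, z up. Its front, with four blank card holders, faces the robot. A grey cleaner 170 mm high stands behind it (x over 0.72 m). Four bays in a row along y, 106 x 60 mm inside, walls 8, partitions 6 mm, each covered by a grey metal flap flush with the walls
- flap_1 (a joint): tilt of flap 1, leftmost seen from the robot (+y end of the box), rad: 0 = shut and level (start), grows as the front end goes down and the rear end comes up, stops at 1.45 (standing nearly upright). A free flap is balanced, turns with about 0.06 N m of friction (about 2 N at the ribs) and stays where left; a blocked one gives under 2 mm when pressed (press at about 20 mm/s, stop at 6 N). All four look alike; which is free varies
- flap_1_press (a point): where to press flap 1: top face of its front end, on its middle line, 36 mm in front of the pivot (low ribs just in front of it), 66 mm above the table when shut; moves with the flap
- flap_1_rear (a point): middle of the rear end face of flap 1, 50 mm behind the pivot, 62 mm above the table when shut; moves with the flap. Its faces are smooth and slippery (friction about 0.3), but a straight level push on this end may jam while the tilt is under about 0.45 rad: press the front end that far first, or follow the end upward in an arc about the pivot
- flap_1_pivot (a point): centre of flap 1, on its pivot pin, 62 mm above the table; the flap is a plate 100 (front to back) x 56 x 8 mm, pivoted across its middle, 3 mm gap at front and back, 2 mm at the sides; x along the flap from front to rear end, y along the pivot, z out of the top face; turns with the flap
- flap_2 (a joint): tilt of flap 2, second from the left, rad: 0 = shut and level (start), grows as the front end goes down and the rear end comes up, stops at 1.45 (standing nearly upright). A free flap is balanced, turns with about 0.06 N m of friction (about 2 N at the ribs) and stays where left; a blocked one gives under 2 mm when pressed (press at about 20 mm/s, stop at 6 N). All four look alike; which is free varies
- flap_2_press (a point): where to press flap 2: top face of its front end, on its middle line, 36 mm in front of the pivot (low ribs just in front of it), 66 mm above the table when shut; moves with the flap
- flap_2_rear (a point): middle of the rear end face of flap 2, 50 mm behind the pivot, 62 mm above the table when shut; moves with the flap. Its faces are smooth and slippery (friction about 0.3), but a straight level push on this end may jam while the tilt is under about 0.45 rad: press the front end that far first, or follow the end upward in an arc about the pivot
- flap_2_pivot (a point): centre of flap 2, on its pivot pin, 62 mm above the table; the flap is a plate 100 (front to back) x 56 x 8 mm, pivoted across its middle, 3 mm gap at front and back, 2 mm at the sides; x along the flap from front to rear end, y along the pivot, z out of the top face; turns with the flap
- flap_3 (a joint): tilt of flap 3, third from the left, rad: 0 = shut and level (start), grows as the front end goes down and the rear end comes up, stops at 1.45 (standing nearly upright). A free flap is balanced, turns with about 0.06 N m of friction (about 2 N at the ribs) and stays where left; a blocked one gives under 2 mm when pressed (press at about 20 mm/s, stop at 6 N). All four look alike; which is free varies
- flap_3_press (a point): where to press flap 3: top face of its front end, on its middle line, 36 mm in front of the pivot (low ribs just in front of it), 66 mm above the table when shut; moves with the flap
- flap_3_rear (a point): middle of the rear end face of flap 3, 50 mm behind the pivot, 62 mm above the table when shut; moves with the flap. Its faces are smooth and slippery (friction about 0.3), but a straight level push on this end may jam while the tilt is under about 0.45 rad: press the front end that far first, or follow the end upward in an arc about the pivot
- flap_3_pivot (a point): centre of flap 3, on its pivot pin, 62 mm above the table; the flap is a plate 100 (front to back) x 56 x 8 mm, pivoted across its middle, 3 mm gap at front and back, 2 mm at the sides; x along the flap from front to rear end, y along the pivot, z out of the top face; turns with the flap
- flap_4 (a joint): tilt of flap 4, rightmost (-y end), rad: 0 = shut and level (start), grows as the front end goes down and the rear end comes up, stops at 1.45 (standing nearly upright). A free flap is balanced, turns with about 0.06 N m of friction (about 2 N at the ribs) and stays where left; a blocked one gives under 2 mm when pressed (press at about 20 mm/s, stop at 6 N). All four look alike; which is free varies
- flap_4_press (a point): where to press flap 4: top face of its front end, on its middle line, 36 mm in front of the pivot (low ribs just in front of it), 66 mm above the table when shut; moves with the flap
- flap_4_rear (a point): middle of the rear end face of flap 4, 50 mm behind the pivot, 62 mm above the table when shut; moves with the flap. Its faces are smooth and slippery (friction about 0.3), but a straight level push on this end may jam while the tilt is under about 0.45 rad: press the front end that far first, or follow the end upward in an arc about the pivot
- flap_4_pivot (a point): centre of flap 4, on its pivot pin, 62 mm above the table; the flap is a plate 100 (front to back) x 56 x 8 mm, pivoted across its middle, 3 mm gap at front and back, 2 mm at the sides; x along the flap from front to rear end, y along the pivot, z out of the top face; turns with the flap
- oil_bottle: bystander, leave alone: brown oil bottle, 31 mm across, 62 mm high, left of the box; origin at the centre of its underside
- loupe: bystander, leave alone: black watchmaker's eyeglass, 34 mm across, 28 mm high, right of the box, near side; origin at the centre of its underside
- round_tin: bystander, leave alone: round metal parts tin, 49 mm across, 17 mm high, right of the box, far side; origin at the centre of its underside

How it is judged:
By the outcome, as a careful person would: the job done as asked, in the order asked, and still so for the second after the job is handed in, with the robot touching nothing.
It also fails if it takes over 51 s, if anything falls off the work surface, if the arm or the gripper's body presses on something with over 40 N, if the wrist force passes 120 N, or if a joint passes its speed limit or range.

ROBOT

A 6-joint arm with a two-finger parallel gripper is mounted at the origin on a cart in front of the work surface, level with it; the furniture and walls round the work are solid. World frame = base frame: x ahead of the robot, y to its left, z up, the work surface at z = 0. Lengths are in m, angles in rad, forces in N, time in s.
With the tool pointing down it reaches from about 0.35 to 0.975 m from the base axis. Payload 4.9 kg.
Tool frame: the origin (TCP) lies between the finger pads; the fingertips stand 22 mm ahead of it and the grasp point (between the pads) lies 3 mm ahead of it; z points along the fingers, y is the line along which they close (so a half turn about z gives the same grasp; the last joint's range is limited). The gripper opens to 85 mm and grips with 20 to 120 N. Pads are 22 mm wide; open, the fingers measure 114 mm over their backs; the gripper's body (76 mm by 85 mm) begins 54 mm behind the grasp point. The pads swing forward as they close: fully open they stand 13 mm farther back than shut.
Start: joints at [1.087, 0.053, 1.613, -0, 1.476, -0.119], TCP at [0.223, 0.584, 0.253] pointing down, gripper open.
Joint ranges: [-3.01, 3.01], [-1.01, 2.22], [0.06, 2.58], [-1.02, 4.17], [0.09, 2.62], [-3.14, 3.14]. Speed limits (rad/s): [2.57, 2.57, 3.14, 3.14, 3.14, 3.14].

INTERFACE

Orientations are given as a unit quaternion [w, x, y, z].
In Python, from plant import state, grab_frame, get_calibration, job_done, recognise, regions_of gives the robot as it stands.
- The arm moves only by the tool apply_moves, never from a script. Its argument "targets" is a list of rows, each an object with "translation": the shift along the tool's x, y, z normalised to -1 to 1, where 1 is 100 mm, a list of three; "twist": the turn about the tool's z normalised to -1 to 1, where 1 is 0.1 rad; "hand": the opening, from 0 (shut) to 1 (fully open). A call has 1 to 8 rows; each row shifts and turns the commanded pose from where the row before left it, along the tool's axes as they then stand; what a row does not reach is not made up. A row lasts 1/10 s, in which the tool goes at most 50 mm and 8.59 degrees, less where a joint would pass 70% of its speed; a pose out of reach is approached as far as the arm can. A call with a number of a shift or a turn outside -1 to 1 is refused whole. A call with a gripper value outside its range is refused whole. The fingers move at their own pace and stop on an object; the grip force is fixed at half the most. Time passes only in rows, so rows that do not move let the fingers close. It gives the time, the measured TCP pose, the force, the opening and the grip force at its end, in the units of the state.
- state(): the state, without advancing time (a new reading comes with each control period).
- grab_frame(name): name is "scene" or "top" or "wrist"; returns the picture (384x512x3 uint8, red, green, blue); there is no depth.
- get_calibration(name): a dict with "camera_matrix" (3x3 intrinsics, pixels), "pose" (4x4, takes a point from camera to world coordinates). Camera axes: x right, y up, looking along -z (the intrinsics and any distortion apply to the point x, -y, -z); pixel columns grow to the right and rows downward; lengths in m; the calibration is good to about 2 mm. The wrist camera is an equidistant fisheye: a pixel r from the principal point sees the ray r / f radians off the axis. A picture is of the moment at which its call begins: read the wrist's pose just before it. get_calibration takes no time and is no camera call; for the wrist camera it gives the pose at the moment of the call.
- job_done(): hands the job in; it is judged then, once.
Trained networks look in the newest picture that a camera, given by its name, has taken for a name from the list of things; names that differ only in an ending like _2 or _b are one class to them, and where a whole thing is asked for, a point or a joint stands for the part that bears it (a point fixed in the world has none). Each returns a list of dicts, best first, with "score" (0 to 1); they miss things now and then, are a little off and sometimes report something else, mostly with a low value. They report only what shows in the picture. A call takes as long as a camera call.
- recognise(camera, query): "point" ([x, y, z] in m, in world coordinates, good to about 4 mm: the middle of the surface that is visible of it).
- regions_of(camera, query): "pixels" (384x512 bool, what is visible of it).
The state is a dict: "time": time; "joint_pos": joint angles; "joint_vel": joint speeds; "joint_efforts": joint torques, N m; "tool_pos": TCP position; "tool_rot": TCP orientation; "contact_force": force on the tool from outside, world axes, zero at the start; "ft_torque": the same for the moment, N m; "gripper_width": opening from 0.0 (shut) to 1.0 (fully open); "grasp_force": force on a finger pad.
Only numpy, scipy, OpenCV 4.12 (cv2) and the standard library are available. Lean on these libraries where they do the work, as an engineer would, in place of code of your own. Each camera call takes 0.05 s, during which the arm holds its last target. There are 200 camera calls.

## Working session

There is one attempt and no reset: what is moved stays moved. The work goes in short steps, Python scripts to look and compute and a tool call to move; the robot and the scene stay as the last step left them, time stands still between calls to the robot, and variables do not carry over. Pictures are saved under pics/ and viewed, at most 10 in all, crops included, and the job is handed in when it is done.

Besides the shell and the picture viewer there is one more tool, called by a JSON object that holds its "fn" and its "kwargs", one argument or row to a line. apply_moves: Moves the arm, as the interface text tells. Its arguments: {"type":"object","properties":{"targets":{"type":"array"}},"required":["targets"]}

```bash
mkdir -p pics; cat > h.py <<'E'
import numpy as np,cv2
from plant import *
def save(c,n):
    f=grab_frame(c); cv2.imwrite('pics/'+n,f[:,:,::-1]); return f
E
python3 - <<'E'
from h import *
s=state();print(s['time'],s['tool_pos'],s['tool_rot'],s['contact_force'])
a=save('scene','s0.png');
for q in ['stock_box','flap_1_press','flap_1_pivot','flap_1_rear']:
    print(q,[(np.round(d['point'],3).tolist(),round(d['score'],2)) for d in recognise('scene',q)])
b=save('top','t0.png')
for q in ['stock_box','flap_1_press','flap_1_pivot','flap_1_rear','oil_bottle','loupe','round_tin']:
    print(q,[(np.round(d['point'],3).tolist(),round(d['score'],2)) for d in recognise('top',q)])
cv2.imwrite('pics/both.png',cv2.resize(np.vstack([a,b])[:,:,::-1],(400,600)))
c=get_calibration('top');print(c)
E
```

```text
0.0 [0.22270645 0.58333988 0.25203127] [-3.19330975e-04  1.81401000e-01  9.83408634e-01 -1.01650188e-03] [-0.34695903  0.40901282 -0.01486663]
stock_box [([0.534, -0.074, 0.068], 0.61)]
flap_1_press [([0.555, 0.052, 0.064], 0.64), ([0.556, -0.146, 0.065], 0.47), ([0.536, -0.074, 0.07], 0.15)]
flap_1_pivot [([0.554, -0.011, 0.066], 0.69)]
flap_1_rear [([0.554, 0.053, 0.066], 0.82)]
stock_box [([0.555, -0.039, 0.063], 0.69)]
flap_1_press [([0.554, 0.056, 0.066], 0.65)]
flap_1_pivot [([0.558, 0.056, 0.068], 0.83)]
flap_1_rear [([0.554, 0.056, 0.065], 0.61)]
oil_bottle [([0.502, 0.216, 0.041], 0.68)]
loupe [([0.56, -0.004, 0.066], 0.29)]
round_tin [([0.614, -0.35, 0.018], 0.8), ([0.562, -0.011, 0.068], 0.73)]
{'camera_matrix': array([[349.04138488,   0.        , 258.22135388],
       [  0.        , 349.04138488, 195.5842001 ],
       [  0.        ,   0.        ,   1.        ]]), 'pose': array([[ 0.01654174,  0.9818179 , -0.18910311,  0.37193832],
       [-0.99981812,  0.01803794,  0.00619367, -0.07165025],
       [ 0.00949208,  0.18896626,  0.9819377 ,  1.02403751],
       [ 0.        ,  0.        ,  0.        ,  1.        ]])}
```

View pics/t0.png

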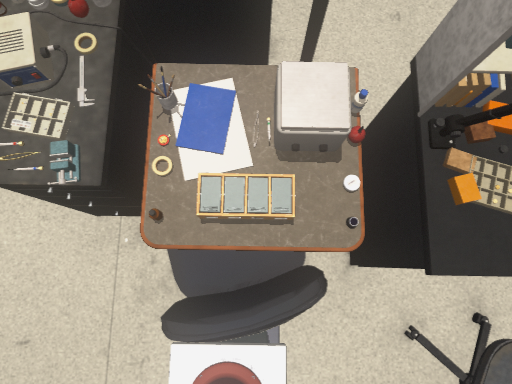

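View pics/s0.png

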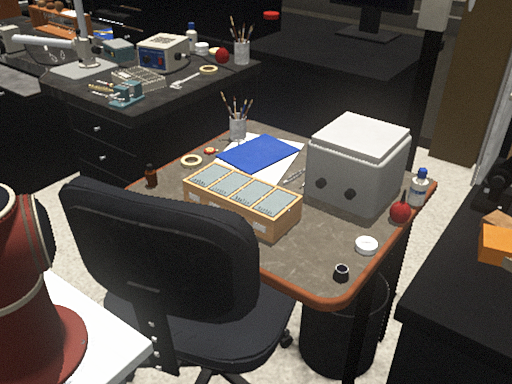

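The top view shows the box at columns 197–295, rows 173–217, with flaps centred at about (209/234/259/283, 195). The bottle is at (155,213), the loupe at (352,222) and the tin at (351,183). The cleaner is behind at columns 277–352. Next I'll fit the box pose.

```bash
cat >> h.py <<'E'
def back(c,uv,z):
    k=get_calibration(c);K=k['camera_matrix'];T=k['pose'];uv=np.atleast_2d(uv)
    d=np.c_[(uv[:,0]-K[0,2])/K[0,0],-(uv[:,1]-K[1,2])/K[1,1],-np.ones(len(uv))]@T[:3,:3].T
    return T[:3,3]+d*((z-T[2,3])/d[:,2])[:,None]
E
python3 - <<'E'
from h import *
f=grab_frame('top')
r=regions_of('top','stock_box')[0]['pixels'];hsv=cv2.cvtColor(f,cv2.COLOR_RGB2HSV)
for nm,cam in(('top','top'),):
    for q in ['stock_box','flap_1']:
        for d in regions_of(cam,q)[:5]:
            m=d['pixels'].astype(np.uint8);vs,us=np.nonzero(m)
            P=back(cam,np.c_[us,vs],.066)[:,:2].astype(np.float32)
            print(q,round(d['score'],2),m.sum(),cv2.minAreaRect(P),P.mean(0))
# grey flaps by colour
h,s,v=cv2.split(hsv.astype(int))
sub=(slice(165,225),slice(190,302))
w=(h>8)&(h<28)&(s>90)&(v>120);w2=np.zeros_like(w);w2[sub]=w[sub]
vs,us=np.nonzero(w2);P=back('top',np.c_[us,vs],.066)[:,:2].astype(np.float32)
print('wood',len(us),us.min(),us.max(),vs.min(),vs.max(),cv2.minAreaRect(P))
cr=f[163:228,185:307,::-1];cv2.imwrite('pics/c.png',cv2.resize(cr,None,fx=6,fy=6,interpolation=cv2.INTER_CUBIC))
E
```

```text
stock_box 0.89 4546 ((0.558338463306427, -0.04266399145126343), (0.13664932548999786, 0.2775793969631195), 1.015156865119934) [ 0.5555648  -0.04205589]
flap_1 0.97 705 ((0.5588907599449158, 0.05575328320264816), (0.09762393683195114, 0.05868655815720558), 2.101231336593628) [0.5580249  0.05497802]
flap_1 0.9 703 ((0.5599967837333679, -0.0770382285118103), (0.09975692629814148, 0.0562712587416172), 1.0262737274169922) [ 0.5587637  -0.07566948]
flap_1 0.84 664 ((0.560153067111969, -0.009703312069177628), (0.09714239090681076, 0.05628399923443794), 1.3888550996780396) [ 0.5618769  -0.01031978]
flap_1 0.56 676 ((0.5611242651939392, -0.14298804104328156), (0.10002855956554413, 0.053610071539878845), 0.5202674865722656) [ 0.5593523  -0.14227827]
wood 1156 196 294 173 217 ((0.5588677525520325, -0.04161080718040466), (0.12382175773382187, 0.2731064260005951), 0.18301522731781006)
```

View pics/c.png

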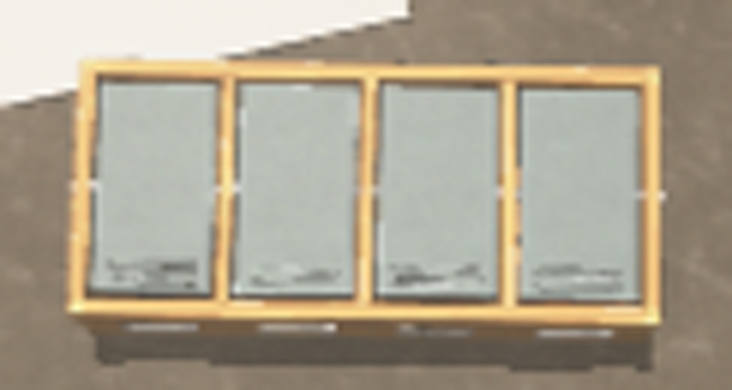

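{"fn": "apply_moves", "kwargs": {
  "targets": [
    {"translation": [0, 0, 0], "twist": -1, "hand": 0},
    {"translation": [0, 0, 0], "twist": -1, "hand": 0},
    {"translation": [0, 0, 0], "twist": -1, "hand": 0},
    {"translation": [0, 0, 0], "twist": -0.65, "hand": 0}
  ]
}}

```text
time: 1.25
tool_pos: [0.223, 0.5839, 0.2533]
tool_rot: [0.0, -0.002, 1.0, 0.0]
contact_force: [0.2, -0.0, 0.0]
gripper_width: 0.327
grasp_force: 0.0
```

The crop shows four level flaps with the ribs at the lower (front) ends. The box fits well: centre about (0.560, -0.043), yaw about 0, and flap pitch 66 mm. I'll go above flap 1's press point.

{"fn": "apply_moves", "kwargs": {
  "targets": [
    {"translation": [-0.21, -0.38, 0], "twist": 0, "hand": 0},
    {"translation": [-0.21, -0.38, 0], "twist": 0, "hand": 0},
    {"translation": [-0.21, -0.38, 0], "twist": 0, "hand": 0},
    {"translation": [-0.21, -0.38, 0], "twist": 0, "hand": 0},
    {"translation": [-0.21, -0.38, 0], "twist": 0, "hand": 0},
    {"translation": [-0.21, -0.38, 0], "twist": 0, "hand": 0},
    {"translation": [-0.21, -0.38, 0], "twist": 0, "hand": 0},
    {"translation": [-0.21, -0.38, 0], "twist": 0, "hand": 0}
  ]
}}

```text
time: 2.05
tool_pos: [0.3916, 0.2783, 0.2536]
tool_rot: [0.0, -0.0, 1.0, 0.0]
contact_force: [0.4, 0.1, -0.6]
gripper_width: 0.001
grasp_force: 0.0
```

{"fn": "apply_moves", "kwargs": {
  "targets": [
    {"translation": [-0.22, -0.38, 0], "twist": 0, "hand": 0},
    {"translation": [-0.22, -0.38, 0], "twist": 0, "hand": 0},
    {"translation": [-0.22, -0.38, 0], "twist": 0, "hand": 0},
    {"translation": [-0.22, -0.38, 0], "twist": 0, "hand": 0},
    {"translation": [-0.22, -0.38, 0], "twist": 0, "hand": 0},
    {"translation": [-0.22, -0.35, 0], "twist": 0, "hand": 0},
    {"translation": [0, 0, 0.4], "twist": 0, "hand": 0},
    {"translation": [0, 0, 0.4], "twist": 0, "hand": 0}
  ]
}}

```text
time: 2.85
tool_pos: [0.525, 0.0534, 0.1743]
tool_rot: [0.002, 0.001, 1.0, -0.0]
contact_force: [0.2, 0.3, -0.5]
gripper_width: -0.002
grasp_force: 0.0
```

```bash
python3 - <<'E'
from h import *
s=state();print(s['time'],s['tool_pos'],s['contact_force'],s['gripper_width'])
a=save('wrist','w0.png');b=save('scene','s1.png')
cv2.imwrite('pics/ws.png',cv2.resize(np.hstack([a,b])[:,:,::-1],(800,300)))
for c in ('wrist','scene'):
    for q in ['flap_1_pivot','flap_1_press']:
        if c=='wrist': print(q,[(np.round(d['point'],3).tolist(),round(d['score'],2)) for d in recognise(c,q)])
E
```

```text
2.85 [0.5249708  0.05344722 0.17427087] [ 0.17946722  0.33777795 -0.5211912 ] -0.0018402639134684428
flap_1_pivot [([0.534, 0.061, 0.066], 0.74), ([0.553, -0.137, 0.067], 0.68), ([0.503, 0.214, 0.041], 0.65)]
flap_1_press [([0.539, 0.058, 0.071], 0.85)]
```

View pics/ws.png

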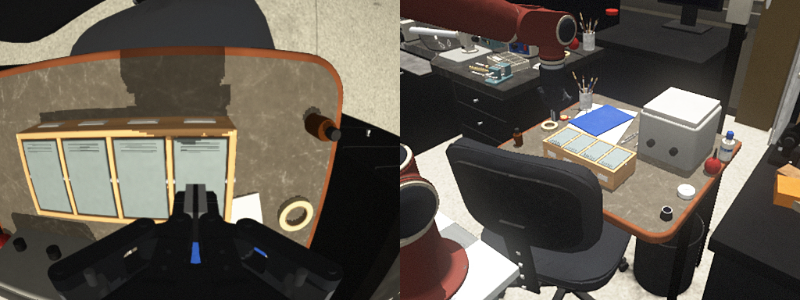

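The wrist view shows the shut fingers in line with flap 1 (the rightmost in that view, around column 200), and nothing else is near. I'll descend to just above it.

{"fn": "apply_moves", "kwargs": {
  "targets": [
    {"translation": [0.01, 0.02, 0.4], "twist": 0, "hand": 0},
    {"translation": [0, 0, 0.3], "twist": 0, "hand": 0},
    {"translation": [0, 0, 0.08], "twist": 0, "hand": 0},
    {"translation": [0, 0, 0], "twist": 0, "hand": 0}
  ]
}}

```text
time: 3.45
tool_pos: [0.5226, 0.0572, 0.0964]
tool_rot: [0.0, -0.0, 1.0, -0.0]
contact_force: [-0.0, -0.8, 1.2]
gripper_width: -0.003
grasp_force: 0.0
```

{"fn": "apply_moves", "kwargs": {
  "targets": [
    {"translation": [0, 0, 0.02], "twist": 0, "hand": 0},
    {"translation": [0, 0, 0.02], "twist": 0, "hand": 0}
  ]
}}

```text
time: 3.65
tool_pos: [0.524, 0.0569, 0.094]
tool_rot: [0.002, -0.0, 1.0, -0.0]
contact_force: [0.4, 0.1, -0.2]
gripper_width: 0.001
grasp_force: 0.0
```

{"fn": "apply_moves", "kwargs": {
  "targets": [
    {"translation": [0, 0, 0.02], "twist": 0, "hand": 0},
    {"translation": [0, 0, 0.02], "twist": 0, "hand": 0}
  ]
}}

```text
time: 3.85
tool_pos: [0.5226, 0.0569, 0.0881]
tool_rot: [0.001, -0.0, 1.0, -0.0]
contact_force: [1.0, 0.2, -0.4]
gripper_width: -0.001
grasp_force: 0.0
```

{"fn": "apply_moves", "kwargs": {
  "targets": [
    {"translation": [0, 0, 0.02], "twist": 0, "hand": 0}
  ]
}}

```text
time: 3.95
tool_pos: [0.5228, 0.0569, 0.0878]
tool_rot: [0.0, -0.0, 1.0, -0.0]
contact_force: [-9.8, -0.2, 22.0]
gripper_width: 0.003
grasp_force: 11.1
```

{"fn": "apply_moves", "kwargs": {
  "targets": [
    {"translation": [0, 0, 0.01], "twist": 0, "hand": 0}
  ]
}}

```text
time: 4.05
tool_pos: [0.5228, 0.0569, 0.0878]
tool_rot: [-0.0, -0.0, 1.0, -0.0]
contact_force: [-11.0, -0.4, 23.1]
gripper_width: 0.0
grasp_force: 11.6
```

Contact came at TCP z ≈ 0.088 and the flap didn't move, so flap 1 is blocked. The contact is stiff and the force reached 22–23 N, so I'll use finer steps. Next is flap 2.

{"fn": "apply_moves", "kwargs": {
  "targets": [
    {"translation": [0, 0, -0.2], "twist": 0, "hand": 0},
    {"translation": [-0.01, -0.33, 0], "twist": 0, "hand": 0},
    {"translation": [0, -0.34, 0], "twist": 0, "hand": 0},
    {"translation": [0, 0, 0.1], "twist": 0, "hand": 0},
    {"translation": [0, 0, 0.03], "twist": 0, "hand": 0},
    {"translation": [0, 0, 0], "twist": 0, "hand": 0}
  ]
}}

```text
time: 4.65
tool_pos: [0.5221, -0.0094, 0.09]
tool_rot: [-0.001, -0.0, 1.0, 0.0]
contact_force: [0.3, 0.1, 0.1]
gripper_width: 0.001
grasp_force: 0.0
```

{"fn": "apply_moves", "kwargs": {
  "targets": [
    {"translation": [0, 0, 0.01], "twist": 0, "hand": 0}
  ]
}}

```text
time: 4.75
tool_pos: [0.5229, -0.0093, 0.09]
tool_rot: [-0.0, -0.001, 1.0, 0.0]
contact_force: [0.1, -0.9, -0.1]
gripper_width: 0.003
grasp_force: 0.0
```

{"fn": "apply_moves", "kwargs": {
  "targets": [
    {"translation": [0, 0, 0.01], "twist": 0, "hand": 0}
  ]
}}

```text
time: 4.85
tool_pos: [0.5232, -0.0093, 0.0893]
tool_rot: [0.0, -0.001, 1.0, 0.0]
contact_force: [0.2, 0.3, 0.1]
gripper_width: -0.001
grasp_force: 0.0
```

{"fn": "apply_moves", "kwargs": {
  "targets": [
    {"translation": [0, 0, 0.01], "twist": 0, "hand": 0}
  ]
}}

```text
time: 4.95
tool_pos: [0.5232, -0.0095, 0.0884]
tool_rot: [0.0, -0.001, 1.0, 0.0]
contact_force: [0.4, -0.8, 0.0]
gripper_width: -0.001
grasp_force: 0.0
```

{"fn": "apply_moves", "kwargs": {
  "targets": [
    {"translation": [0, 0, 0.005], "twist": 0, "hand": 0}
  ]
}}

```text
time: 5.05
tool_pos: [0.5231, -0.0097, 0.0879]
tool_rot: [0.0, -0.0, 1.0, 0.0]
contact_force: [-0.9, 1.0, 1.4]
gripper_width: 0.0
grasp_force: 1.0
```

{"fn": "apply_moves", "kwargs": {
  "targets": [
    {"translation": [0, 0, 0.005], "twist": 0, "hand": 0}
  ]
}}

```text
time: 5.15
tool_pos: [0.5232, -0.0097, 0.0879]
tool_rot: [-0.0, -0.0, 1.0, 0.0]
contact_force: [-3.2, 1.7, 6.2]
gripper_width: 0.004
grasp_force: 3.0
```

Flap 2 is blocked: 6.2 N with no travel. On to flap 3.

{"fn": "apply_moves", "kwargs": {
  "targets": [
    {"translation": [0, 0, -0.2], "twist": 0, "hand": 0},
    {"translation": [0, -0.33, 0], "twist": 0, "hand": 0},
    {"translation": [0, -0.33, 0], "twist": 0, "hand": 0},
    {"translation": [0, 0, 0.1], "twist": 0, "hand": 0},
    {"translation": [0, 0, 0.08], "twist": 0, "hand": 0},
    {"translation": [0, 0, 0], "twist": 0, "hand": 0}
  ]
}}

```text
time: 5.75
tool_pos: [0.5228, -0.0755, 0.0883]
tool_rot: [-0.0, -0.0, 1.0, 0.0]
contact_force: [0.5, 0.4, -0.4]
gripper_width: 0.002
grasp_force: 0.0
```

{"fn": "apply_moves", "kwargs": {
  "targets": [
    {"translation": [0, 0, 0.01], "twist": 0, "hand": 0}
  ]
}}

```text
time: 5.85
tool_pos: [0.5227, -0.0753, 0.0879]
tool_rot: [-0.001, -0.001, 1.0, 0.0]
contact_force: [-2.7, 1.0, 6.4]
gripper_width: 0.002
grasp_force: 3.1
```

Flap 3 gives the same result, 6.4 N and no travel, so it's blocked. On to flap 4.

{"fn": "apply_moves", "kwargs": {
  "targets": [
    {"translation": [0, 0, -0.2], "twist": 0, "hand": 0},
    {"translation": [0, -0.33, 0], "twist": 0, "hand": 0},
    {"translation": [0, -0.33, 0], "twist": 0, "hand": 0},
    {"translation": [0, 0, 0.1], "twist": 0, "hand": 0},
    {"translation": [0, 0, 0.08], "twist": 0, "hand": 0},
    {"translation": [0, 0, 0], "twist": 0, "hand": 0}
  ]
}}

```text
time: 6.45
tool_pos: [0.5217, -0.1404, 0.0879]
tool_rot: [-0.002, -0.001, 1.0, 0.001]
contact_force: [-0.7, -0.4, 0.1]
gripper_width: 0.004
grasp_force: 0.0
```

{"fn": "apply_moves", "kwargs": {
  "targets": [
    {"translation": [0, 0, 0.01], "twist": 0, "hand": 0}
  ]
}}

```text
time: 6.55
tool_pos: [0.5227, -0.1408, 0.0884]
tool_rot: [-0.001, -0.001, 1.0, 0.0]
contact_force: [-0.2, 0.4, -0.4]
gripper_width: 0.002
grasp_force: 0.0
```

{"fn": "apply_moves", "kwargs": {
  "targets": [
    {"translation": [0, 0, 0.005], "twist": 0, "hand": 0}
  ]
}}

```text
time: 6.65
tool_pos: [0.5231, -0.1412, 0.0886]
tool_rot: [-0.0, -0.001, 1.0, 0.0]
contact_force: [-0.2, -0.6, -0.1]
gripper_width: 0.001
grasp_force: 0.0
```

{"fn": "apply_moves", "kwargs": {
  "targets": [
    {"translation": [0, 0, 0.01], "twist": 0, "hand": 0}
  ]
}}

```text
time: 6.75
tool_pos: [0.5233, -0.1416, 0.088]
tool_rot: [0.0, -0.001, 1.0, -0.0]
contact_force: [0.6, -0.0, 0.2]
gripper_width: -0.001
grasp_force: 0.0
```

{"fn": "apply_moves", "kwargs": {
  "targets": [
    {"translation": [0, 0, 0.01], "twist": 0, "hand": 0}
  ]
}}

```text
time: 6.85
tool_pos: [0.5233, -0.1418, 0.0871]
tool_rot: [0.0, -0.0, 1.0, 0.0]
contact_force: [-0.9, 0.6, 2.2]
gripper_width: -0.002
grasp_force: 1.1
```

{"fn": "apply_moves", "kwargs": {
  "targets": [
    {"translation": [0, 0, 0.01], "twist": 0, "hand": 0}
  ]
}}

```text
time: 6.95
tool_pos: [0.5233, -0.1419, 0.0862]
tool_rot: [0.0, -0.0, 1.0, 0.0]
contact_force: [-0.4, 0.5, 1.7]
gripper_width: -0.004
grasp_force: 1.1
```

Flap 4 rocks: it gives way at about 2 N. I'll press on, shifting slightly back to stay clear of the front wall.

{"fn": "apply_moves", "kwargs": {
  "targets": [
    {"translation": [-0.02, 0, 0.02], "twist": 0, "hand": 0},
    {"translation": [-0.02, 0, 0.02], "twist": 0, "hand": 0},
    {"translation": [0, 0, 0.02], "twist": 0, "hand": 0}
  ]
}}

```text
time: 7.25
tool_pos: [0.5275, -0.1423, 0.0798]
tool_rot: [0.0, -0.0, 1.0, -0.0]
contact_force: [-0.8, 0.3, 3.0]
gripper_width: 0.001
grasp_force: 1.3
```

{"fn": "apply_moves", "kwargs": {
  "targets": [
    {"translation": [0, 0, 0.02], "twist": 0, "hand": 0},
    {"translation": [0, 0, 0.02], "twist": 0, "hand": 0},
    {"translation": [0, 0, 0.02], "twist": 0, "hand": 0}
  ]
}}

```text
time: 7.55
tool_pos: [0.5274, -0.1422, 0.0739]
tool_rot: [0.0, -0.0, 1.0, -0.0]
contact_force: [0.4, 0.0, 2.5]
gripper_width: 0.003
grasp_force: 1.2
```

{"fn": "apply_moves", "kwargs": {
  "targets": [
    {"translation": [0, 0, 0.02], "twist": 0, "hand": 0},
    {"translation": [0, 0, 0.02], "twist": 0, "hand": 0},
    {"translation": [0, 0, 0.02], "twist": 0, "hand": 0}
  ]
}}

```text
time: 7.85
tool_pos: [0.5269, -0.142, 0.0675]
tool_rot: [-0.0, -0.0, 1.0, 0.0]
contact_force: [-0.0, 0.2, 1.9]
gripper_width: -0.001
grasp_force: 1.0
```

{"fn": "apply_moves", "kwargs": {
  "targets": [
    {"translation": [0, 0, -0.3], "twist": 0, "hand": 0},
    {"translation": [0, 0, -0.4], "twist": 0, "hand": 0},
    {"translation": [0, 0, -0.4], "twist": 0, "hand": 0},
    {"translation": [-0.3, 0, 0], "twist": 0, "hand": 0},
    {"translation": [-0.4, 0, 0], "twist": 0, "hand": 0},
    {"translation": [-0.43, 0, 0], "twist": 0, "hand": 0},
    {"translation": [0, 0, 0], "twist": 0, "hand": 0}
  ]
}}

```text
time: 8.55
tool_pos: [0.6428, -0.1417, 0.1753]
tool_rot: [-0.001, -0.001, 1.0, 0.001]
contact_force: [-0.6, -0.6, -0.3]
gripper_width: -0.0
grasp_force: 0.0
```

```bash
python3 - <<'E'
from h import *
s=state();print(s['time'],s['tool_pos'],s['contact_force'])
a=save('wrist','w2.png');b=save('scene','s2.png')
b=cv2.resize(b[120:264,130:322],(512,384))
cv2.imwrite('pics/ws2.png',cv2.resize(np.hstack([a,b])[:,:,::-1],(800,300)))
E
```

```text
8.55 [ 0.64283847 -0.14174822  0.17529542] [-0.61689548 -0.63380715 -0.26157271]
```

View pics/ws2.png

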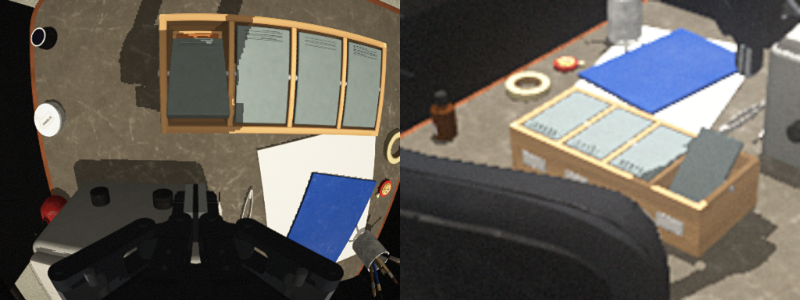

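Flap 4 is now tilted about 0.6 rad, and the fingers hang behind it (about (195,190) in the wrist half), clear of the cleaner. I'll lower them and push towards the robot.

{"fn": "apply_moves", "kwargs": {
  "targets": [
    {"translation": [0, 0, 0.35], "twist": 0, "hand": 0},
    {"translation": [0, 0, 0.35], "twist": 0, "hand": 0},
    {"translation": [0, 0, 0.05], "twist": 0, "hand": 0},
    {"translation": [0, 0, 0], "twist": 0, "hand": 0},
    {"translation": [0.08, 0, 0], "twist": 0, "hand": 0},
    {"translation": [0.08, 0, 0], "twist": 0, "hand": 0},
    {"translation": [0.08, 0, 0], "twist": 0, "hand": 0}
  ]
}}

```text
time: 9.35
tool_pos: [0.6162, -0.1424, 0.1049]
tool_rot: [0.001, -0.0, 1.0, -0.001]
contact_force: [-0.4, 0.4, -0.8]
gripper_width: -0.001
grasp_force: 0.0
```

{"fn": "apply_moves", "kwargs": {
  "targets": [
    {"translation": [0.05, 0, 0], "twist": 0, "hand": 0},
    {"translation": [0.05, 0, 0], "twist": 0, "hand": 0}
  ]
}}

```text
time: 9.55
tool_pos: [0.6088, -0.1426, 0.1058]
tool_rot: [0.005, 0.0, 1.0, -0.001]
contact_force: [6.8, 0.1, 3.4]
gripper_width: -0.003
grasp_force: 2.9
```

The force is moderate, but friction pushes the tool upward. I'll follow the end in an arc, up and forward.

{"fn": "apply_moves", "kwargs": {
  "targets": [
    {"translation": [0.03, 0, -0.04], "twist": 0, "hand": 0},
    {"translation": [0.03, 0, -0.04], "twist": 0, "hand": 0}
  ]
}}

```text
time: 9.75
tool_pos: [0.6007, -0.1424, 0.1123]
tool_rot: [0.001, -0.0, 1.0, -0.001]
contact_force: [2.0, -0.9, -0.4]
gripper_width: -0.001
grasp_force: 1.0
```

{"fn": "apply_moves", "kwargs": {
  "targets": [
    {"translation": [0.04, 0, -0.02], "twist": 0, "hand": 0},
    {"translation": [0.04, 0, -0.02], "twist": 0, "hand": 0}
  ]
}}

```text
time: 9.95
tool_pos: [0.5918, -0.1421, 0.1151]
tool_rot: [0.0, -0.0, 1.0, -0.0]
contact_force: [1.9, -0.6, 0.9]
gripper_width: 0.004
grasp_force: 1.0
```

{"fn": "apply_moves", "kwargs": {
  "targets": [
    {"translation": [0.03, 0, -0.01], "twist": 0, "hand": 0},
    {"translation": [0.03, 0, 0], "twist": 0, "hand": 0}
  ]
}}

```text
time: 10.15
tool_pos: [0.5856, -0.142, 0.1156]
tool_rot: [-0.0, -0.0, 1.0, 0.0]
contact_force: [1.8, 0.4, 0.5]
gripper_width: -0.003
grasp_force: 0.8
```

{"fn": "apply_moves", "kwargs": {
  "targets": [
    {"translation": [0.02, 0, 0], "twist": 0, "hand": 0},
    {"translation": [0.02, 0, 0], "twist": 0, "hand": 0}
  ]
}}

```text
time: 10.35
tool_pos: [0.5816, -0.1419, 0.1154]
tool_rot: [-0.0, -0.0, 1.0, 0.0]
contact_force: [1.3, 0.2, 0.5]
gripper_width: -0.001
grasp_force: 0.7
```

{"fn": "apply_moves", "kwargs": {
  "targets": [
    {"translation": [0.015, 0, 0], "twist": 0, "hand": 0},
    {"translation": [0.01, 0, 0], "twist": 0, "hand": 0}
  ]
}}

```text
time: 10.55
tool_pos: [0.5807, -0.142, 0.1157]
tool_rot: [0.002, 0.0, 1.0, 0.0]
contact_force: [9.0, -0.5, -4.5]
gripper_width: -0.003
grasp_force: 4.6
```

The force rose at x = 0.581, right where the end stop was predicted. I'll back off, rise and check.

{"fn": "apply_moves", "kwargs": {
  "targets": [
    {"translation": [-0.1, 0, 0], "twist": 0, "hand": 0},
    {"translation": [-0.3, 0, 0], "twist": 0, "hand": 0},
    {"translation": [-0.1, 0, -0.2], "twist": 0, "hand": 0},
    {"translation": [0, 0, -0.4], "twist": 0, "hand": 0},
    {"translation": [0, 0, -0.4], "twist": 0, "hand": 0},
    {"translation": [0, 0, 0], "twist": 0, "hand": 0}
  ]
}}

```text
time: 11.15
tool_pos: [0.6329, -0.1431, 0.2234]
tool_rot: [0.005, -0.0, 1.0, -0.002]
contact_force: [0.2, -0.0, 1.1]
gripper_width: -0.002
grasp_force: 0.0
```

```bash
python3 - <<'E'
from h import *
s=state();print(s['time'],s['tool_pos'],s['contact_force'])
a=save('wrist','w3.png');b=save('scene','s3.png')
b=cv2.resize(b[120:264,130:322],(512,384))
cv2.imwrite('pics/ws3.png',cv2.resize(np.hstack([a,b])[:,:,::-1],(800,300)))
E
```

```text
11.15 [ 0.63290196 -0.14311684  0.22339911] [ 0.19214479 -0.04393366  1.08021627]
```

View pics/ws3.png

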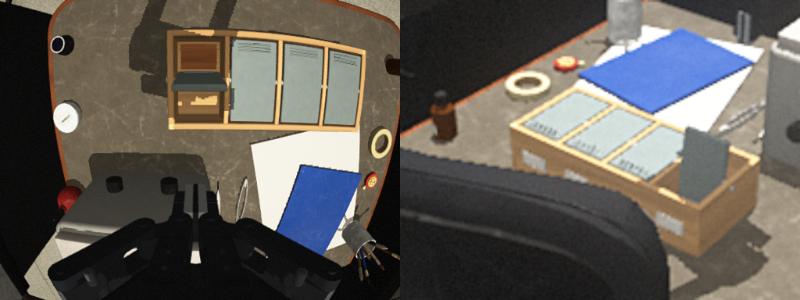

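Flap 4 stands upright at about (200,83) in the wrist half and (705,165) in the scene half. The other three are shut, nothing else moved, and the arm is clear.

```bash
python3 -c "
from plant import *
print(job_done())"
```

```text
the job is handed in; nothing more can be done
None
```

Flap 4 (rightmost) was the one that rocked; it now stands upright with flaps 1–3 shut and the job handed in, but my first press, on blocked flap 1, went to about 23 N against the 6 N limit before I backed off (flap 1 didn't move).

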